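Demould the plaster corner blocks and clip the mould shut

ROBOT

A 7-joint arm with a two-finger parallel gripper is mounted at the origin on the work surface; the furniture and walls round the work are solid. World frame = base frame: x ahead of the robot, y to its left, z up, the work surface at z = 0. Lengths are in m, angles in degrees, forces in N, time in s.
With the tool pointing down it reaches from about 0.425 to 0.975 m from the base axis. Payload 16.7 kg.
Tool frame: the origin (TCP) lies midway between the tips of the shut fingers; the grasp point (between the pads) lies 19 mm behind it; z points along the fingers, y is the line along which they close (so a half turn about z gives the same grasp; the last joint's range is limited). The gripper opens to 85 mm and grips with 20 to 120 N. Pads are 22 mm wide; open, the fingers measure 114 mm over their backs; the gripper's body (76 mm by 85 mm) begins 54 mm behind the grasp point. The pads swing forward as they close: fully open they stand 13 mm farther back than shut.
Start: joints at [-72.565, 24.414, 4.234, 92.017, -1.954, 63.644, -3.845], TCP at [0.296, 0.607, 0.231] pointing down, gripper open.
Joint ranges: [-163.25, 163.25], [-28.42, 122.38], [-70.27, 78.77], [12.13, 141.07], [-58.53, 238.53], [9.26, 117.41], [-156.51, 156.51]. Speed limits (degrees/s): [108.29, 108.29, 136.94, 136.94, 172.46, 172.46, 172.46].

INTERFACE

Orientations are given as [roll, pitch, yaw] about the fixed x, y, z axes, in that order (R = Rz(yaw) Ry(pitch) Rx(roll)).
In Python, from cell import arm, imaging gives the robot as it stands. The module is installed in compiled form; this text tells all that it offers.
- The arm moves only by the shell command python3 -m jog 'ROWS'. ROWS is text: rows parted by semicolons, each of 7 numbers parted by spaces: the finger opening in cm, from 0 to 8.54, then the shift along the world's x, y, z in cm, then the turn, a rotation vector about the world's x, y, z in rad. A call has 1 to 10 rows; each row shifts and turns the commanded pose from where the row before left it; what a row does not reach is not made up. A row lasts 1/8 s, in which the tool goes at most 62.5 mm and 10.7 degrees, less where a joint would pass 70% of its speed; a pose out of reach is approached as far as the arm can. A call with a gripper value outside its range is refused whole. The fingers move at their own pace and stop on an object; the grip force is fixed at half the most. Time passes only in rows, so rows that do not move let the fingers close. It gives the time, the measured TCP pose, the force, the opening and the grip force at its end, in the units of the state.
- arm.get_state(): the state, without advancing time (a new reading comes with each control period).
- imaging.grab_frame(name): name is "side" or "top"; returns a dict with "image" (400x640x3 uint8, blue, green, red), "mtx" (3x3 intrinsics, pixels), "extrinsics" (4x4, takes a point from world to camera coordinates). Camera axes: x right, y up, looking along -z (the intrinsics and any distortion apply to the point x, -y, -z); pixel columns grow to the right and rows downward; lengths in m; the calibration is good to about 2 mm. A picture is of the moment at which its call begins. There is no depth.
- arm.job_done(): hands the job in; it is judged then, once.
The state is a dict: "time_s": time; "joint_pos": joint angles; "qvel": joint speeds; "tau": joint torques, N m; "tcp_pos": TCP position; "tool_rot": TCP orientation; "ft_force": force on the tool from outside, world axes, zero at the start; "wrist_torque": the same for the moment, N m; "finger_gap": opening from 0.0 (shut) to 1.0 (fully open); "grip_force": force on a finger pad.
Only numpy, scipy, OpenCV 4.12 (cv2) and the standard library are available. Lean on these libraries where they do the work, as an engineer would, in place of code of your own. Each camera call takes 0.05 s, during which the arm holds its last target. There are 200 camera calls.

TASK

The plaster corner blocks in the aluminium mould have set: take the two setting weights off onto the bench, lift the cover plate off, draw every block straight up out of its pocket by its sprue and stand it on the brown drying board, sprue up, its whole base on the board, never tipping it over. Then put the cover back flat and square over the stud and push the hairpin spring clip across it under the stud's head until its legs snap round the shank, so that the mould is shut for storage.

Things in the scene. Friction and masses are not known exactly. Their poses are not given: they have to be found in the camera images.
- mould: Aluminium casting mould, fixed, 170 (x) x 226 (y) x 44 mm high. Origin: centre of its underside; z up. In its flat top four open square pockets, 63 x 63 mm, 21 mm deep, centred at x = +-38, y = +-66 mm. A steel stud stands at the centre of the top. Bench clear for the weights: in front of it, x 0.40 to 0.45, y -0.12 to 0.14 m.
- stud (a point): Point on the stud's axis 10 mm over the mould's top: level with the top face of the cover when that lies home. Axes as the mould's. Stud: shank 12 mm in diameter, domed mushroom head 19 mm in diameter; the head's underside is 11 mm above this point, its top 20 mm above.
- cover: Loose plywood cover, 160 (x) x 216 (y) x 10 mm, 0.3 kg, on the mould at the start. Origin: centre of its underside. A 26 mm centre hole for the stud, four 32 mm pour holes at x = +-38, y = +-66 mm, through which the sprues stand up. Symmetrical: fits either way round. Clear bench to lay it on: x 0.47 to 0.65, y 0.22 to 0.45 m.
- cover_bar (a point): Middle of the cover's handle, 56 mm over the cover's underside: a steel bridge above the centre hole, a 12 mm round bar along the cover's y, 60 mm long overall, on two 12 mm posts at y = +-24 mm. The clip passes beneath it along x.
- weight_a: Turned iron setting weight, 0.45 kg, 60 mm high, standing on the cover at the start: a body 48 mm in diameter and 28 mm high, a waist, and a round knob 30 mm in diameter from 44 to 56 mm over its foot. Origin: centre of its foot; z up.
- weight_b: The other setting weight, the same as weight_a.
- cast_1: Plaster corner block, 60 x 60 x 20 mm, 0.12 kg, face down in a pocket of the mould (1.5 mm play all round), its back 1 mm below the mould's top. Its only grip is the round sprue at the middle of the back, 15 mm in diameter, 28 mm high (top 48 mm over the underside). Origin: centre of its underside; z along the sprue. 2 or 3 of the four blocks are there, the others None.
- cast_2: Another plaster block with a sprue, the same as cast_1; may be absent (None).
- cast_3: Another plaster block with a sprue, the same as cast_1; may be absent (None).
- cast_4: Another plaster block with a sprue, the same as cast_1; may be absent (None).
- board: Brown MDF drying board, fixed, lying flat on the bench: 192 (its x) x 268 (its y) x 12 mm. Origin: centre of its underside.
- clip: Hairpin spring clip, 0.08 kg, flat on the bench: a black dipped grip 40 (x) x 16 (y; 20 at its tail end) x 22 mm high; from it two legs of 5 mm wire run along +x to x = 85 mm, flat, 0.5 mm over the grip's underside. Origin: centre of the grip's underside. Pushed along +x, flat on the cover, over the shank, the legs spread at the throat (10 to 15 N) and snap shut behind it.
- clip_seat (a point): Middle of the seat between the clip's legs, 56.5 mm ahead of the clip's origin along x, 3 mm over its underside; lies on the stud's axis when home. Clear width between the legs: 14 mm at the seat, 8 mm at the throat (x = 68 mm from the origin), 24 mm at the tips. The legs are sprung sideways only.
There are look-alikes about, which are no part of the job. What is shaped like the weight_a but orange or turquoise is not meant.

How it is judged:
By the outcome, as a careful person would: the job done as asked, in the order asked, and still so for the second after the job is handed in, with the robot touching nothing.
Of cast_1, cast_2, cast_3, cast_4 only 2 to 3 are there at a start; the rules pass over those that are not, and their reading is None.
At some moment in a run one of clip, weight_a, weight_b may be knocked a few centimetres aside while the robot is not near it.
It also fails if it takes over 210 s, if anything falls off the work surface, if the arm or the gripper's body presses on something with over 40 N, if the wrist force passes 120 N, or if a joint passes its speed limit or range.

## Working session

There is one attempt and no reset: what is moved stays moved. The work goes in short steps, Python scripts to look and compute and a shell command to move; the robot and the scene stay as the last step left them, time stands still between calls to the robot, and variables do not carry over. Pictures are saved under pics/ and viewed, at most 17 in all, crops included, and the job is handed in when it is done.

```bash
mkdir -p pics
cat > h.py <<'E'
import numpy as np, cv2
from cell import arm, imaging
def grab(n,save=None):
    f=imaging.grab_frame(n)
    if save: cv2.imwrite('pics/'+save,f['image'])
    return f
def cal(f): return np.array(f['mtx']),np.array(f['extrinsics'])
def pix(f,P):
    K,E=cal(f);P=np.atleast_2d(P);c=P@E[:3,:3].T+E[:3,3]
    c=c*[1,-1,-1];u=c@K.T;return u[:,:2]/u[:,2:]
def ray(f,uv,z):
    K,E=cal(f);R=E[:3,:3];o=-R.T@E[:3,3]
    d=np.linalg.inv(K)@[uv[0],uv[1],1];d=R.T@(d*[1,-1,-1]);return o+d*(z-o[2])/d[2]
E
python3 - <<'E'
from h import *
for n in('top','side'):
    f=grab(n,n+'0.png');print(n,f.keys(),np.round(f['mtx'],1).tolist(),np.round(f['extrinsics'],3).tolist())
print(arm.get_state())
E
```

```text
top dict_keys(['image', 'mtx', 'extrinsics']) [[405.0, 0.0, 319.2], [0.0, 405.0, 195.8], [0.0, 0.0, 1.0]] [[-0.015, -1.0, 0.001, 0.015], [0.98, -0.015, 0.198, -0.531], [-0.198, 0.004, 0.98, -0.978], [0.0, 0.0, 0.0, 1.0]]
side dict_keys(['image', 'mtx', 'extrinsics']) [[454.1, 0.0, 312.5], [0.0, 454.1, 204.8], [0.0, 0.0, 1.0]] [[0.817, -0.576, 0.007, -0.421], [0.207, 0.305, 0.93, -0.21], [-0.538, -0.758, 0.368, -1.127], [0.0, 0.0, 0.0, 1.0]]
{'time_s': 0.1, 'joint_pos': array([-72.56367353,  24.44725516,   4.23099094,  92.04838641,
        -1.955642  ,  63.64491214,  -3.84497083]), 'qvel': array([-0.02398095, -0.07051959, -0.02954152, -0.11214778, -0.08695397,
        0.03634382, -0.00957409]), 'tau': array([ 6.97038413e-03, -9.51519513e+01,  3.77061278e+00, -4.64406574e+01,
        1.96000870e-02,  6.38714031e-03, -7.58594979e-05]), 'tcp_pos': array([0.29576719, 0.60633085, 0.23066799]), 'tool_rot': array([-1.79931633e+02,  3.02317023e-03,  1.53995319e+02]), 'ft_force': array([-0.01950399,  0.17591398,  0.10331954]), 'wrist_torque': array([-0.03170902,  0.04263153, -0.01627482]), 'grip_force': 0.0, 'finger_gap': 1.0019203791157971}
```

View pics/top0.png

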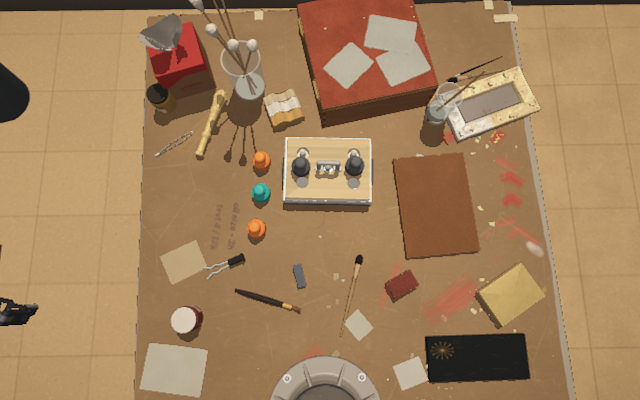

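View pics/side0.png

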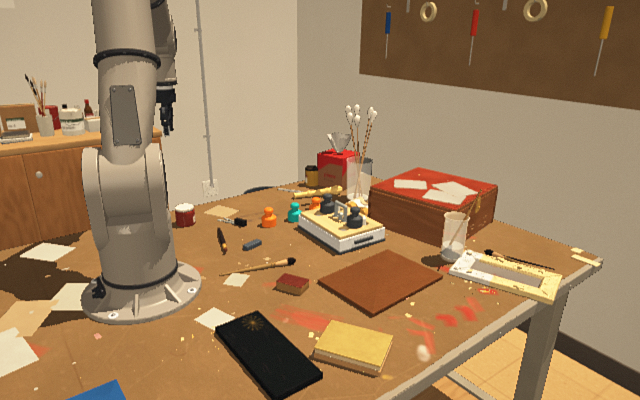

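The top view shows the mould with its cover near (328,170), dark weights at (301,165) and (355,165), board at (437,205), clip grip at (236,261), legs toward (207,270). The orange and turquoise weights at the left are decoys.

Run:
```python
from h import *
im=cv2.imread('pics/top0.png')
a=cv2.resize(im[130:215,275:380],None,fx=7,fy=7,interpolation=cv2.INTER_CUBIC)
cv2.imwrite('pics/c1.png',a)
b=cv2.resize(im[240:290,190:260],None,fx=6,fy=6,interpolation=cv2.INTER_CUBIC)
c=cv2.resize(im[145:265,385:485],None,fx=3.6,fy=3.6,interpolation=cv2.INTER_CUBIC)
o=np.zeros((440,800,3),np.uint8);o[:300,:420]=b;o[:432,430:790]=c
cv2.imwrite('pics/c2.png',o)
```

```text
(no output)
```

View pics/c1.png

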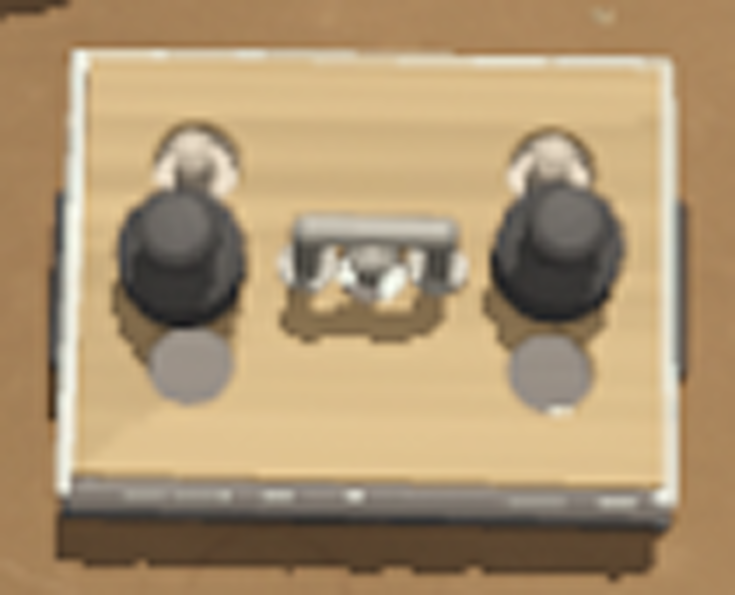

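View pics/c2.png

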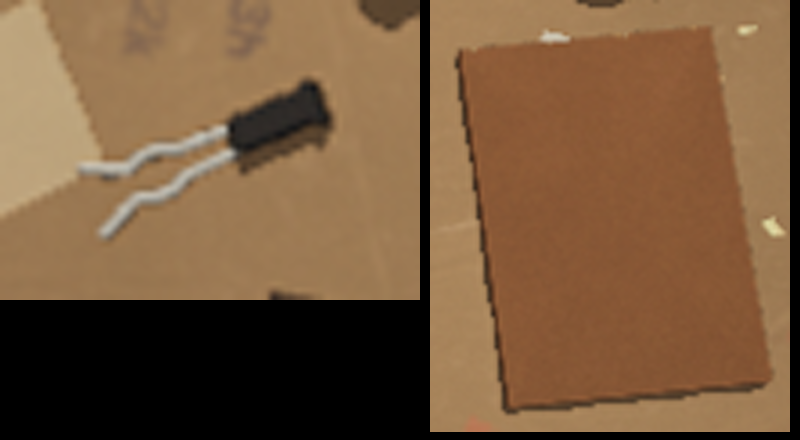

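The crops show sprues in the two far (+x) pour holes at crop (195,160) and (550,160). The two near holes show empty grey pockets. The weights stand on the cover's centre line. The clip legs point to +y, and the board's corners are all visible.

```bash
cat >> h.py <<'E'
def fitpose(loc,world):
    loc=np.array(loc,float);w=np.array(world)[:,:2];lc=loc.mean(0);wc=w.mean(0)
    H=(loc-lc).T@(w-wc);a=np.arctan2(H[0,1]-H[1,0],H[0,0]+H[1,1]);R=np.array([[np.cos(a),-np.sin(a)],[np.sin(a),np.cos(a)]])
    t=wc-R@lc;res=(loc@R.T+t-w)*1000
    return t,np.degrees(a),R,res.round(1)
E
python3 - <<'E'
from h import *
f=imaging.grab_frame('top')
C1=lambda u,v:(275+(u+.5)/7-.5,130+(v+.5)/7-.5)
m=[ray(f,C1(*p),.044) for p in [(74,50),(673,60),(677,500),(60,492)]]
t,a,R,res=fitpose([(.085,.113),(.085,-.113),(-.085,-.113),(-.085,.113)],m);print('mould',t,a,res.tolist())
m=[ray(f,C1(*p),.054) for p in [(88,57),(664,67),(664,489),(77,478)]]
tc,ac,Rc,res=fitpose([(.08,.108),(.08,-.108),(-.08,-.108),(-.08,.108)],m);print('cover',tc,ac,res.tolist())
print('bar',ray(f,C1(375,226),.054+.046+.006), 'studtop',ray(f,C1(372,268),.074))
for p in [(182,220),(568,218)]: print('knob',ray(f,C1(*p),.114),)
for p in [(182,270),(558,265)]: print('body ~',ray(f,C1(*p),.075),)
for p in [(195,157),(550,160)]: print('sprue',ray(f,C1(*p),.071), )
for p in [(38,66),(38,-66)]: print('pocket',t+R@(np.array(p)/1000))
C3=lambda u,v:(385+(u-430+.5)/3.6-.5,145+(v+.5)/3.6-.5)
b=[ray(f,C3(*p),.012) for p in [(459,50),(712,27),(773,382),(509,408)]]
t,a,R,res=fitpose([(.096,.134),(.096,-.134),(-.096,-.134),(-.096,.134)],b);print('board',t,a,res.tolist())
C2=lambda u,v:(190+(u+.5)/6-.5,240+(v+.5)/6-.5)
for n,p,z in[('grip tail L',(312,82),.022),('tail R',(330,120),.022),('front',(228,124),.022),('frontR',(236,152),.022),('tip1',(80,168),.003),('tip2',(103,236),.003)]: print(n,ray(f,C2(*p),z).round(4))
E
```

```text
mould [ 0.60546341 -0.0160536 ] -1.7298676937302362 [[-0.0, -0.2], [0.5, 0.1], [-0.4, -0.1], [0.0, 0.1]]
cover [ 0.60365763 -0.01663048] -1.8893501756469016 [[-0.3, 0.2], [-0.3, -0.4], [0.3, -1.5], [0.2, 1.6]]
bar [ 0.60520795 -0.01614047  0.106     ] studtop [ 0.59877179 -0.01565743  0.074     ]
knob [0.60604774 0.05112607 0.114     ]
knob [ 0.60477811 -0.08307072  0.114     ]
body ~ [0.59876963 0.05288815 0.075     ]
body ~ [ 0.59862024 -0.08274696  0.075     ]
sprue [0.64246169 0.04805538 0.071     ]
sprue [ 0.63940009 -0.08148542  0.071     ]
pocket [0.64543846 0.0487692 ]
pocket [ 0.64145373 -0.08317064]
board [ 0.51392184 -0.29959554] 4.627008656735651 [[-40.4, 34.9], [-33.9, -41.0], [40.2, -35.4], [34.1, 41.5]]
grip tail L [0.3911 0.2069 0.022 ]
tail R [0.375  0.1989 0.022 ]
front [0.374 0.242 0.022]
frontR [0.3622 0.2383 0.022 ]
tip1 [0.3571 0.3093 0.003 ]
tip2 [0.3283 0.2982 0.003 ]
```

```bash
python3 -m jog '6 2.6 -4.7 0 0 0 -.115;6 2.6 -4.7 0 0 0 -.115;6 2.6 -4.7 0 0 0 -.115;6 2.6 -4.7 0 0 0 -.115;6 2.6 -4.7 0 0 0 -.115;6 2.6 -4.7 0 0 0 -.115;6 2.6 -4.7 0 0 0 -.115;6 2.6 -4.7 0 0 0 -.115;6 2.6 -4.7 0 0 0 -.115;6 2.6 -4.7 0 0 0 -.115'; python3 -m jog '6 2.4 -4.2 0 0 0 0;6 2.5 -4.3 0 0 0 0;6 0 0 0 0 0 0;6 0 0 0 0 0 0'; python3 -c "
from h import *
f=grab('top','t1.png');s=arm.get_state();print(s['joint_pos'].round(1),s['tcp_pos'],s['tool_rot'])"
```

```text
time_s: 1.4
tcp_pos: [0.5564, 0.1351, 0.2314]
tool_rot: [180.0, -0.0, 87.9]
ft_force: [-0.3, 0.1, 0.2]
finger_gap: 0.698
grip_force: 0.0
time_s: 1.9
tcp_pos: [0.6047, 0.0519, 0.231]
tool_rot: [-180.0, -0.0, 88.1]
ft_force: [-0.4, 0.7, -0.1]
finger_gap: 0.705
grip_force: 0.0
[-34.6  19.8  30.  102.4 -11.2  60.8  -2.4] [0.60451995 0.05253225 0.23104008] [-1.79961382e+02 -1.63233838e-02  8.81614958e+01]
```

```bash
python3 -m jog '6 0 0 -4 0 0 0;6 0 0 -4 0 0 0;6 0 0 -3 0 0 0;6 0 0 -2 0 0 0;6 0 0 -1.4 0 0 0;6 0 0 0 0 0 0'; python3 -m jog '2 0 0 0 0 0 0;1 0 0 0 0 0 0;1 0 0 0 0 0 0;1 0 0 0 0 0 0;1 0 0 0 0 0 0;1 0 0 0 0 0 0'
```

```text
time_s: 2.7
tcp_pos: [0.6047, 0.0519, 0.0869]
tool_rot: [-180.0, 0.0, 88.1]
ft_force: [-0.2, -0.2, -0.3]
finger_gap: 0.701
grip_force: 0.0
time_s: 3.45
tcp_pos: [0.6056, 0.0517, 0.0885]
tool_rot: [179.9, -0.0, 88.1]
ft_force: [-1.2, 0.6, 6.4]
finger_gap: 0.324
grip_force: 58.5
```

```bash
python3 -m jog '1 0 0 1 0 0 0;1 0 0 3 0 0 0;1 0 0 4 0 0 0;1 0 0 0 0 0 0'; python3 -c "
from h import *
f=grab('side','s1.png');cv2.imwrite('pics/s1c.png',cv2.resize(f['image'][130:280,230:430],None,fx=4,fy=4))"
```

```text
time_s: 3.95
tcp_pos: [0.6065, 0.0516, 0.1707]
tool_rot: [179.7, -0.1, 88.1]
ft_force: [-0.0, -0.3, -4.0]
finger_gap: 0.326
grip_force: 59.9
```

View pics/s1c.png

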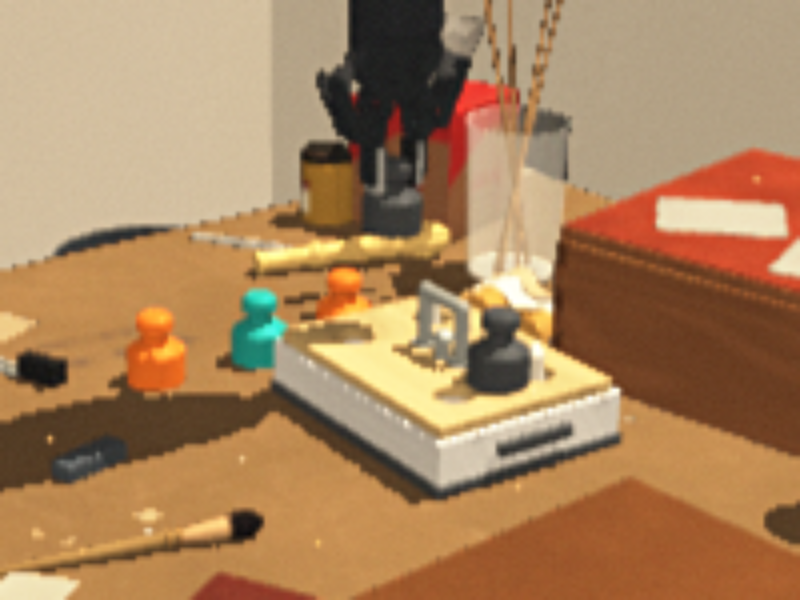

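The weight hangs upright in the gripper at (390,210); the second weight is still on the cover.

```bash
python3 -m jog '1 -4.4 .7 0 0 0 0;1 -4.4 .7 0 0 0 0;1 -4.4 .7 0 0 0 0;1 -4.4 .7 0 0 0 0;1 0 0 -4 0 0 0;1 0 0 -4 0 0 0;1 0 0 -3 0 0 0;1 0 0 -1.5 0 0 0;1 0 0 0 0 0 0'
```

```text
time_s: 5.12
tcp_pos: [0.4283, 0.0792, 0.0416]
tool_rot: [-179.9, 0.1, 88.1]
ft_force: [-0.6, -1.1, -3.8]
finger_gap: 0.328
grip_force: 60.3
```

```bash
python3 -m jog '1 0 0 -.3 0 0 0;1 0 0 -.25 0 0 0;1 0 0 0 0 0 0'; python3 -m jog '1 0 0 -.1 0 0 0;6 0 0 0 0 0 0;6 0 0 0 0 0 0;6 0 0 0 0 0 0;6 0 0 0 0 0 0;6 0 0 4 0 0 0;6 0 0 5 0 0 0;6 0 0 5 0 0 0;6 0 0 0 0 0 0'
```

```text
time_s: 5.5
tcp_pos: [0.4291, 0.0798, 0.0371]
tool_rot: [180.0, -0.0, 88.1]
ft_force: [-0.1, -0.5, -4.0]
finger_gap: 0.326
grip_force: 60.3
time_s: 6.62
tcp_pos: [0.4306, 0.0804, 0.1789]
tool_rot: [179.7, -0.2, 88.1]
ft_force: [-0.8, -0.5, -0.8]
finger_gap: 0.709
grip_force: 0.0
```

```bash
python3 -m jog '6 3.5 -3.3 0 0 0 0;6 3.5 -3.3 0 0 0 0;6 3.5 -3.3 0 0 0 0;6 3.5 -3.3 0 0 0 0;6 3.4 -3.2 0 0 0 0;6 0 0 0 0 0 0;6 0 0 0 0 0 0'
python3 - <<'E'
from h import *
f=grab('top','t2.png')
im=f['image']
o=np.hstack([cv2.resize(im[130:215,260:385],(500,340),interpolation=cv2.INTER_CUBIC),cv2.resize(im[200:285,200:275],(300,340),interpolation=cv2.INTER_CUBIC)])
o=np.vstack([o,cv2.resize(im[205:255,220:320],(500,250),interpolation=cv2.INTER_CUBIC)[:, :500].copy() if 0 else np.hstack([cv2.resize(im[205:255,250:350],(500,250),interpolation=cv2.INTER_CUBIC),np.zeros((250,300,3),np.uint8)])])
cv2.imwrite('pics/t2c.png',o)
E
```

```text
time_s: 7.5
tcp_pos: [0.6021, -0.0844, 0.1747]
tool_rot: [-179.9, 0.0, 88.1]
ft_force: [-0.8, 0.3, 0.4]
finger_gap: 0.698
grip_force: 0.0
```

View pics/t2c.png

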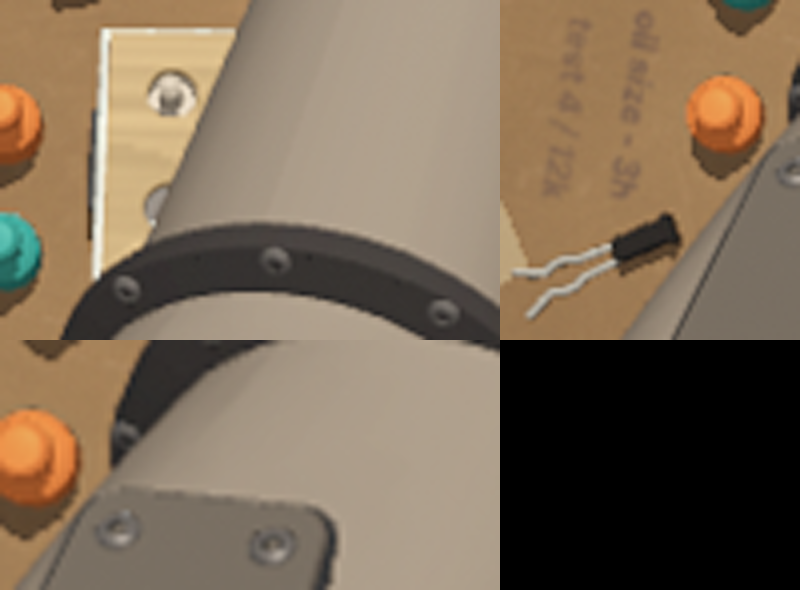

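The arm hides most of the mould here; the clip has not moved. The weight was in place a moment ago, so I go on and let the finger opening confirm the grasp.

```bash
python3 -m jog '6 .3 .15 -4 0 0 0;6 0 0 -2.5 0 0 0;6 0 0 -1.5 0 0 0;6 0 0 -.8 0 0 0;6 0 0 0 0 0 0'; python3 -m jog '2 0 0 0 0 0 0;1 0 0 0 0 0 0;1 0 0 0 0 0 0;1 0 0 0 0 0 0;1 0 0 0 0 0 0;1 0 0 1 0 0 0;1 0 0 3 0 0 0;1 0 0 4 0 0 0;1 0 0 0 0 0 0'
```

```text
time_s: 8.18
tcp_pos: [0.6059, -0.0827, 0.0879]
tool_rot: [-180.0, -0.0, 88.1]
ft_force: [-0.0, -0.2, 0.4]
finger_gap: 0.703
grip_force: 0.0
time_s: 9.3
tcp_pos: [0.6074, -0.0832, 0.171]
tool_rot: [179.7, -0.0, 88.1]
ft_force: [0.0, 0.4, -5.4]
finger_gap: 0.323
grip_force: 60.1
```

Holding. Place at (0.43, -0.06).

```bash
python3 -m jog '1 -4.4 .6 0 0 0 0;1 -4.4 .6 0 0 0 0;1 -4.4 .6 0 0 0 0;1 -4.4 .5 0 0 0 0;1 0 0 -4 0 0 0;1 0 0 -4 0 0 0;1 0 0 -3 0 0 0;1 0 0 -1.5 0 0 0;1 0 0 -.3 0 0 0;1 0 0 0 0 0 0'; python3 -m jog '1 0 0 -.3 0 0 0;1 0 0 0 0 0 0'
```

```text
time_s: 10.55
tcp_pos: [0.4303, -0.06, 0.0404]
tool_rot: [180.0, -0.0, 88.1]
ft_force: [-0.3, 0.5, -4.5]
finger_gap: 0.326
grip_force: 60.4
time_s: 10.8
tcp_pos: [0.4302, -0.0597, 0.0371]
tool_rot: [180.0, -0.0, 88.1]
ft_force: [-0.9, 0.4, -4.3]
finger_gap: 0.324
grip_force: 60.4
```

```bash
python3 -m jog '1 0 0 -.2 0 0 0;6 0 0 0 0 0 0;6 0 0 0 0 0 0;6 0 0 0 0 0 0;6 0 0 4 0 0 0;6 0 0 5 0 0 0;6 0 0 5 0 0 0;6 0 0 0 0 0 0'; python3 -m jog '4 3.5 .9 0 0 0 0;4 3.5 .9 0 0 0 0;4 3.5 .9 0 0 0 0;4 3.5 .9 0 0 0 0;4 3.4 .8 0 0 0 0;4 0 0 -2 0 0 0;4 0 0 0 0 0 0'
python3 - <<'E'
from h import *
f=grab('side');cv2.imwrite('pics/s2c.png',cv2.resize(f['image'][150:280,230:430],None,fx=4,fy=4))
E
```

```text
time_s: 11.8
tcp_pos: [0.4318, -0.0596, 0.1778]
tool_rot: [179.7, -0.2, 88.1]
ft_force: [0.9, 1.0, -0.4]
finger_gap: 0.701
grip_force: 0.0
time_s: 12.68
tcp_pos: [0.6021, -0.0163, 0.1524]
tool_rot: [-179.8, 0.1, 88.1]
ft_force: [-0.2, -0.6, 0.8]
finger_gap: 0.469
grip_force: 0.0
```

View pics/s2c.png

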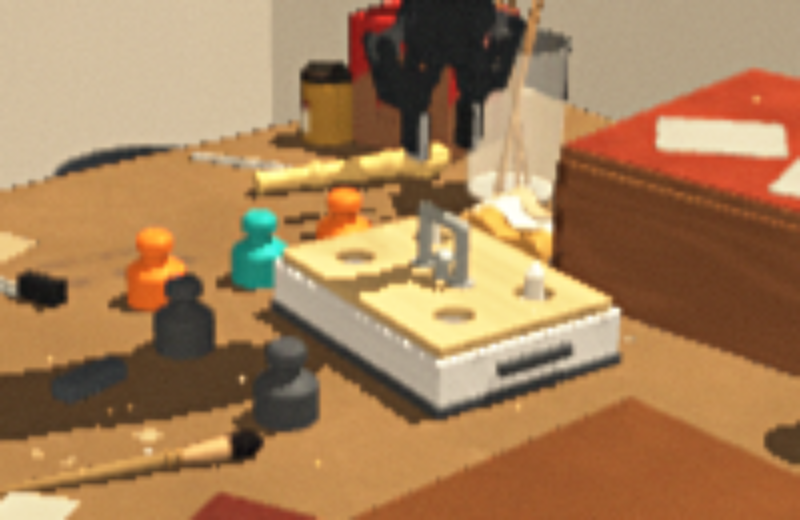

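Both weights stand on the bench, at (185,320) and (288,390). The cover is clear. Next I grip the bar.

```bash
python3 -m jog '4 .3 0 -3 0 0 0;4 0 0 -2.5 0 0 0;4 0 0 -1.5 0 0 0;4 0 0 0 0 0 0'; python3 -m jog '1 0 0 0 0 0 0;0 0 0 0 0 0 0;0 0 0 0 0 0 0;0 0 0 0 0 0 0;0 0 0 0 0 0 0'
```

```text
time_s: 13.22
tcp_pos: [0.6063, -0.0161, 0.0845]
tool_rot: [-179.9, 0.0, 88.1]
ft_force: [0.3, -0.6, 0.7]
finger_gap: 0.469
grip_force: 0.0
time_s: 13.85
tcp_pos: [0.6073, -0.0159, 0.0859]
tool_rot: [179.9, -0.0, 88.1]
ft_force: [-3.8, 0.1, 7.6]
finger_gap: 0.116
grip_force: 58.5
```

```bash
python3 -m jog '0 0 0 1 0 0 0;0 0 0 1.5 0 0 0;0 0 0 2 0 0 0;0 0 0 3 0 0 0;0 0 0 4 0 0 0;0 0 0 0 0 0 0'; python3 -m jog '0 -.6 4.4 0 0 0 0;0 -.6 4.4 0 0 0 0;0 -.6 4.4 0 0 0 0;0 -.6 4.4 0 0 0 0;0 -.6 4.4 0 0 0 0;0 -.6 4.4 0 0 0 0;0 -.6 4.4 0 0 0 0;0 -.5 4.3 0 0 0 0;0 0 0 0 0 0 0'
python3 - <<'E'
from h import *
f=grab('side');cv2.imwrite('pics/s3c.png',cv2.resize(f['image'][100:280,160:430],None,fx=2.9,fy=2.9))
E
```

```text
time_s: 14.6
tcp_pos: [0.6085, -0.0162, 0.2037]
tool_rot: [179.7, -0.1, 88.1]
ft_force: [0.3, -0.3, -3.1]
finger_gap: 0.112
grip_force: 58.9
time_s: 15.72
tcp_pos: [0.5581, 0.3394, 0.199]
tool_rot: [-179.9, -0.0, 88.4]
ft_force: [-0.4, -1.2, -3.6]
finger_gap: 0.119
grip_force: 58.9
```

View pics/s3c.png

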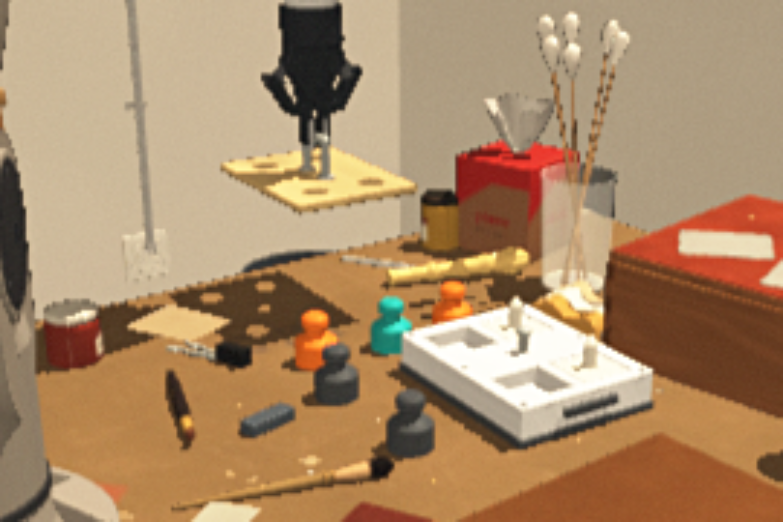

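The cover hangs level in the gripper. Two blocks remain in the far pockets. I check the wooden tool's near end against the laying spot.

```bash
python3 -c "
from h import *
f=grab('top')
for p in[(203,157),(196,152),(175,135),(160,153),(262,168),(200,243)]: print(p,ray(f,p,.01))"
```

```text
(203, 157) [0.65169703 0.31931005 0.01      ]
(196, 152) [0.66609123 0.33886881 0.01      ]
(175, 135) [0.71546721 0.39845989 0.01      ]
(160, 153) [0.66470806 0.43625701 0.01      ]
(262, 168) [0.6185417  0.15938278 0.01      ]
(200, 243) [0.419809  0.3174508 0.01     ]
```

```bash
python3 -m jog '0 -.5 -.3 -4 0 0 0;0 0 0 -4 0 0 0;0 0 0 -4 0 0 0;0 0 0 -2 0 0 0;0 0 0 -.8 0 0 0;0 0 0 0 0 0 0'; python3 -m jog '0 0 0 -.3 0 0 0;0 0 0 0 0 0 0'
```

```text
time_s: 16.58
tcp_pos: [0.5554, 0.332, 0.0524]
tool_rot: [180.0, -0.0, 88.1]
ft_force: [-0.4, -0.5, -3.7]
finger_gap: 0.113
grip_force: 58.8
time_s: 16.82
tcp_pos: [0.5551, 0.3324, 0.0494]
tool_rot: [180.0, -0.0, 88.1]
ft_force: [0.4, -0.0, -4.3]
finger_gap: 0.115
grip_force: 58.8
```

```bash
python3 -m jog '0 0 0 -.5 0 0 0;0 0 0 0 0 0 0'; python3 -m jog '0 0 0 -.15 0 0 0;0 0 0 0 0 0 0'
```

```text
time_s: 17.08
tcp_pos: [0.5547, 0.3321, 0.0435]
tool_rot: [-180.0, 0.0, 88.1]
ft_force: [-0.7, 0.5, -3.3]
finger_gap: 0.117
grip_force: 58.8
time_s: 17.32
tcp_pos: [0.5549, 0.3321, 0.0422]
tool_rot: [-180.0, 0.0, 88.1]
ft_force: [-0.1, 0.2, -3.2]
finger_gap: 0.111
grip_force: 58.8
```

```bash
python3 -m jog '0 0 0 -.1 0 0 0;0 0 0 0 0 0 0;4 0 0 0 0 0 0;4 0 0 0 0 0 0;4 0 0 0 0 0 0;4 0 0 0 0 0 0;4 0 0 4 0 0 0;4 0 0 5 0 0 0;4 0 0 4 0 0 0;4 0 0 0 0 0 0'
python3 - <<'E'
from h import *
f=grab('top','t3.png')
im=f['image']
cv2.imwrite('pics/t3c.png',cv2.resize(im[130:215,275:380],None,fx=7,fy=7,interpolation=cv2.INTER_CUBIC))
E
```

```text
time_s: 18.58
tcp_pos: [0.5563, 0.3329, 0.1745]
tool_rot: [179.8, -0.2, 88.1]
ft_force: [-0.2, 0.0, -0.4]
finger_gap: 0.469
grip_force: 0.0
```

View pics/t3c.png

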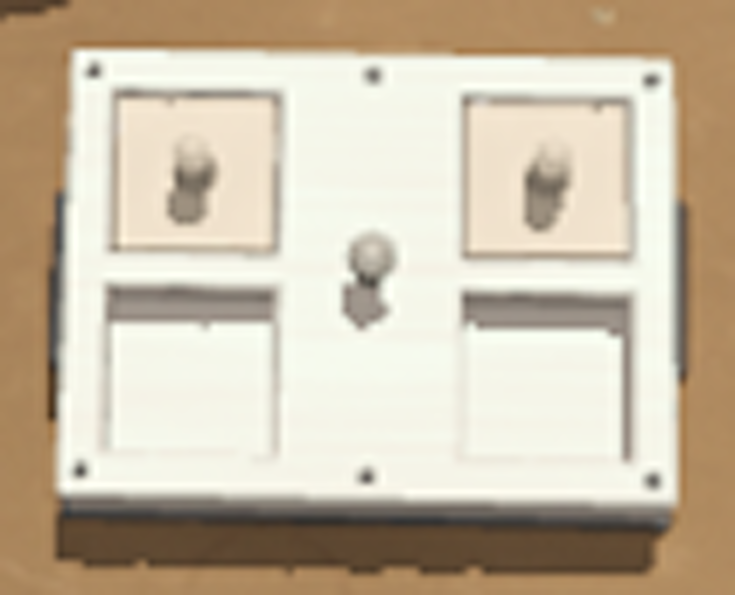

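Blocks sit in both far pockets with sprue tops near crop (193,155) and (552,160). The two near pockets are empty, and the stud head is at (372,257).

Run:
```python
from h import *
f=grab('top')
C1=lambda u,v:(275+(u+.5)/7-.5,130+(v+.5)/7-.5)
for P in ([(113,94),(281,94),(275,251),(111,250)],[(464,97),(632,98),(632,258),(462,256)]): print('blk',np.mean([ray(f,C1(*p),.043) for p in P],0))
for p in [(194,152),(553,157)]: print('sprue',ray(f,C1(*p),.071))
print('stud',ray(f,C1(372,257),.070))
C3=lambda u,v:(385+(u-430+.5)/3.6-.5,145+(v+.5)/3.6-.5)
b=np.array([ray(f,C3(*p),.012) for p in [(459,50),(712,27),(773,382),(509,408)]])
print(b.round(3).tolist());print(fitpose([(.134,.096),(.134,-.096),(-.134,-.096),(-.134,.096)],b))
```

```text
blk [0.64555673 0.04913694 0.043     ]
blk [ 0.64165282 -0.0829498   0.043     ]
sprue [0.64437111 0.04840724 0.071     ]
sprue [ 0.64052533 -0.08261676  0.071     ]
stud [ 0.60399557 -0.01584476  0.07      ]
[[0.639, -0.193, 0.012], [0.654, -0.384, 0.012], [0.389, -0.405, 0.012], [0.373, -0.215, 0.012]]
(array([ 0.51392184, -0.29959554]), np.float64(4.634593064879677), array([[ 0.99673028, -0.08080073],
       [ 0.08080073,  0.99673028]]), array([[ 0.5,  0.1],
       [ 0.9, -0. ],
       [-0.7, -0.6],
       [-0.7,  0.6]]))
```

```bash
python3 -m jog '4 1.5 -4.7 0 0 0 0;4 1.5 -4.7 0 0 0 0;4 1.5 -4.7 0 0 0 0;4 1.5 -4.7 0 0 0 0;4 1.5 -4.7 0 0 0 0;4 1.4 -4.7 0 0 0 0;4 0 0 -4 0 0 0;4 0 0 -3 0 0 0;4 0 0 0 0 0 0'
```

```text
time_s: 19.8
tcp_pos: [0.6419, 0.0498, 0.0983]
tool_rot: [-179.7, 0.1, 88.1]
ft_force: [0.1, 0.2, 0.3]
finger_gap: 0.467
grip_force: 0.0
```

```bash
python3 -m jog '4 0 0 -2.5 0 0 0;4 0 0 -1.2 0 0 0;4 0 0 -.9 0 0 0;4 0 0 0 0 0 0;4 0 0 0 0 0 0'
```

```text
time_s: 20.42
tcp_pos: [0.6443, 0.0501, 0.056]
tool_rot: [180.0, -0.0, 88.1]
ft_force: [-0.7, 0.0, 0.7]
finger_gap: 0.468
grip_force: 0.0
```

```bash
python3 -m jog '4 .05 -.1 -.6 0 0 0;4 0 0 0 0 0 0;4 0 0 0 0 0 0'; python3 -m jog '1 0 0 0 0 0 0;0 0 0 0 0 0 0;0 0 0 0 0 0 0;0 0 0 0 0 0 0;0 0 0 0 0 0 0'
```

```text
time_s: 20.8
tcp_pos: [0.6444, 0.0491, 0.0493]
tool_rot: [-180.0, -0.0, 88.1]
ft_force: [0.2, 0.7, 0.5]
finger_gap: 0.46
grip_force: 0.0
time_s: 21.42
tcp_pos: [0.6449, 0.0491, 0.0496]
tool_rot: [180.0, -0.0, 88.1]
ft_force: [3.1, -1.3, 5.9]
finger_gap: 0.146
grip_force: 58.8
```

```bash
python3 -m jog '0 .05 0 .5 0 0 0;0 0 0 .7 0 0 0;0 0 0 .8 0 0 0;0 0 0 1 0 0 0;0 0 0 2 0 0 0;0 0 0 3 0 0 0;0 0 0 4 0 0 0;0 0 0 0 0 0 0'
```

```text
time_s: 22.42
tcp_pos: [0.6465, 0.049, 0.1734]
tool_rot: [179.7, -0.1, 88.1]
ft_force: [-0.2, 0.3, -1.8]
finger_gap: 0.147
grip_force: 59.0
```

```bash
python3 -m jog '0 -.8 -4.3 0 0 0 0;0 -.8 -4.3 0 0 0 0;0 -.8 -4.3 0 0 0 0;0 -.8 -4.3 0 0 0 0;0 -.8 -4.3 0 0 0 0;0 -.8 -4.3 0 0 0 0;0 -.8 -4.3 0 0 0 0;0 -.7 -4.2 0 0 0 0;0 0 0 -4 0 0 0;0 0 0 -4 0 0 0'; python3 -m jog '0 0 0 -3 0 0 0;0 0 0 -1.3 0 0 0;0 0 0 0 0 0 0'
```

```text
time_s: 23.68
tcp_pos: [0.5816, -0.2944, 0.0886]
tool_rot: [180.0, -0.0, 88.0]
ft_force: [0.5, 0.8, -1.9]
finger_gap: 0.15
grip_force: 59.0
time_s: 24.05
tcp_pos: [0.5816, -0.2938, 0.0461]
tool_rot: [-179.9, -0.0, 88.1]
ft_force: [-0.3, -0.4, -1.1]
finger_gap: 0.15
grip_force: 58.9
```

```bash
python3 -m jog '0 0 0 -.3 0 0 0;0 0 0 -.2 0 0 0;0 0 0 0 0 0 0'; python3 -m jog '0 0 0 -.15 0 0 0;0 0 0 0 0 0 0'
```

```text
time_s: 24.42
tcp_pos: [0.5821, -0.2938, 0.0417]
tool_rot: [180.0, -0.0, 88.1]
ft_force: [0.5, -0.3, -1.0]
finger_gap: 0.149
grip_force: 58.9
time_s: 24.68
tcp_pos: [0.5819, -0.2938, 0.0398]
tool_rot: [-180.0, -0.0, 88.1]
ft_force: [-0.0, -0.1, -0.5]
finger_gap: 0.15
grip_force: 58.9
```

```bash
python3 -m jog '0 0 0 -.12 0 0 0;0 0 0 0 0 0 0'; python3 -m jog '4 0 0 0 0 0 0;4 0 0 0 0 0 0;4 0 0 0 0 0 0;4 0 0 0 0 0 0;4 0 0 4 0 0 0;4 0 0 5 0 0 0;4 0 0 4 0 0 0;4 0 0 0 0 0 0'; python3 -m jog '4 1.2 4.2 0 0 0 0;4 1.2 4.2 0 0 0 0;4 1.2 4.2 0 0 0 0;4 1.2 4.2 0 0 0 0;4 1.1 4.2 0 0 0 0;4 0 0 -4 0 0 0;4 0 0 -4 0 0 0;4 0 0 -2 0 0 0;4 0 0 0 0 0 0;4 0 0 0 0 0 0'
```

```text
time_s: 24.92
tcp_pos: [0.582, -0.2939, 0.0387]
tool_rot: [180.0, 0.0, 88.1]
ft_force: [0.3, 0.3, 0.7]
finger_gap: 0.147
grip_force: 59.4
time_s: 25.92
tcp_pos: [0.5832, -0.2947, 0.1718]
tool_rot: [179.7, 0.1, 88.1]
ft_force: [0.1, -0.2, -0.7]
finger_gap: 0.469
grip_force: 0.0
time_s: 27.18
tcp_pos: [0.6416, -0.0843, 0.0698]
tool_rot: [179.9, 0.0, 88.1]
ft_force: [-0.5, -0.2, 1.3]
finger_gap: 0.468
grip_force: 0.0
```

```bash
python3 -m jog '4 0 .1 -1.2 0 0 0;4 0 0 -.7 0 0 0;4 0 0 0 0 0 0;4 0 0 0 0 0 0'; python3 -m jog '1 0 0 0 0 0 0;0 0 0 0 0 0 0;0 0 0 0 0 0 0;0 0 0 0 0 0 0;0 0 0 0 0 0 0'
```

```text
time_s: 27.68
tcp_pos: [0.641, -0.083, 0.0497]
tool_rot: [180.0, 0.0, 88.1]
ft_force: [-0.4, 0.1, -0.9]
finger_gap: 0.47
grip_force: 0.0
time_s: 28.3
tcp_pos: [0.6412, -0.0829, 0.0501]
tool_rot: [180.0, -0.0, 88.1]
ft_force: [-1.0, 0.8, 5.9]
finger_gap: 0.151
grip_force: 58.5
```

```bash
python3 -m jog '0 0 0 .5 0 0 0;0 0 0 .7 0 0 0;0 0 0 .8 0 0 0;0 0 0 1 0 0 0;0 0 0 2 0 0 0;0 0 0 3 0 0 0;0 0 0 4 0 0 0;0 0 0 0 0 0 0'; python3 -m jog '0 -3.2 -3.7 0 0 0 0;0 -3.2 -3.7 0 0 0 0;0 -3.2 -3.7 0 0 0 0;0 -3.2 -3.7 0 0 0 0;0 -3.2 -3.7 0 0 0 0;0 -2.8 -3.5 0 0 0 0;0 0 0 -4 0 0 0;0 0 0 -4 0 0 0;0 0 0 -3 0 0 0;0 0 0 0 0 0 0'
```

```text
time_s: 29.3
tcp_pos: [0.6425, -0.0834, 0.1737]
tool_rot: [179.7, -0.0, 88.1]
ft_force: [-0.8, 0.6, -2.0]
finger_gap: 0.148
grip_force: 58.6
time_s: 30.55
tcp_pos: [0.4515, -0.3024, 0.0582]
tool_rot: [-179.8, -0.1, 88.1]
ft_force: [0.3, 0.1, -0.3]
finger_gap: 0.149
grip_force: 58.7
```

```bash
python3 -m jog '0 0 0 -1.2 0 0 0;0 0 0 0 0 0 0;0 0 0 0 0 0 0'; python3 -m jog '0 0 0 -.2 0 0 0;0 0 0 0 0 0 0'
```

```text
time_s: 30.92
tcp_pos: [0.4533, -0.303, 0.0483]
tool_rot: [179.9, 0.0, 88.1]
ft_force: [0.5, 0.3, -1.3]
finger_gap: 0.147
grip_force: 58.7
time_s: 31.18
tcp_pos: [0.453, -0.3028, 0.0457]
tool_rot: [180.0, -0.0, 88.1]
ft_force: [-0.4, 0.0, -1.0]
finger_gap: 0.149
grip_force: 58.7
```

Target about 0.039.

```bash
python3 -m jog '0 0 0 -.4 0 0 0;0 0 0 0 0 0 0'; python3 -m jog '0 0 0 -.2 0 0 0;0 0 0 0 0 0 0'
```

```text
time_s: 31.42
tcp_pos: [0.4527, -0.3028, 0.0413]
tool_rot: [-180.0, -0.0, 88.1]
ft_force: [-0.3, 0.9, -1.8]
finger_gap: 0.147
grip_force: 58.7
time_s: 31.68
tcp_pos: [0.4528, -0.3028, 0.0395]
tool_rot: [-180.0, -0.0, 88.1]
ft_force: [-0.7, -0.6, -1.7]
finger_gap: 0.147
grip_force: 58.7
```

```bash
python3 -m jog '0 0 0 -.1 0 0 0;0 0 0 0 0 0 0;4 0 0 0 0 0 0;4 0 0 0 0 0 0;4 0 0 0 0 0 0;4 0 0 4 0 0 0;4 0 0 5 0 0 0;4 0 0 4 0 0 0;4 0 0 0 0 0 0'; python3 -m jog '4 .8 4.9 0 0 0 0;4 .8 4.9 0 0 0 0;4 .8 4.9 0 0 0 0;4 .8 4.9 0 0 0 0;4 .8 4.9 0 0 0 0;4 .8 4.9 0 0 0 0;4 .8 4.9 0 0 0 0;4 .8 4.9 0 0 0 0;4 .8 4.9 0 0 0 0;4 .8 4.9 0 0 0 0';python3 -m jog '4 .8 4.9 0 0 0 0;4 .8 4.9 0 0 0 0;4 .6 4.8 0 0 0 0;4 0 0 0 0 0 0;4 0 0 0 0 0 0'
python3 - <<'E'
from h import *
f=grab('top','t4.png');im=f['image']
a=cv2.resize(im[140:290,180:500],None,fx=2.5,fy=2.5,interpolation=cv2.INTER_CUBIC)
cv2.imwrite('pics/t4c.png',a)
E
```

```text
time_s: 32.8
tcp_pos: [0.4542, -0.3035, 0.1712]
tool_rot: [179.7, 0.1, 88.1]
ft_force: [-0.5, 0.6, -1.0]
finger_gap: 0.469
grip_force: 0.0
time_s: 34.05
tcp_pos: [0.5325, 0.1888, 0.1678]
tool_rot: [-179.9, 0.0, 88.1]
ft_force: [0.5, 0.0, 0.1]
finger_gap: 0.471
grip_force: 0.0
time_s: 34.67
tcp_pos: [0.5546, 0.3324, 0.1676]
tool_rot: [-179.9, 0.1, 88.1]
ft_force: [1.0, -0.1, -0.1]
finger_gap: 0.466
grip_force: 0.0
```

View pics/t4c.png

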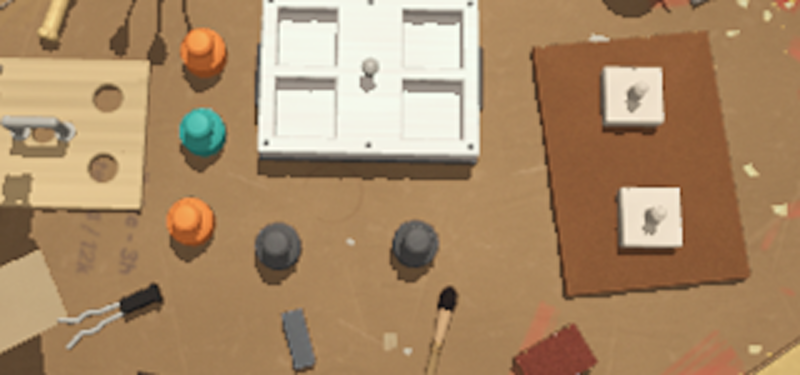

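All pockets are empty and both blocks stand on the board at crop (632,97) and (650,218). Weights are at (277,246) and (415,245), the clip is unmoved at (142,298), and the cover lies at the left.

```bash
python3 -m jog '4 0 0 -4 0 0 0;4 0 0 -4 0 0 0;4 0 0 -2.5 0 0 0;4 0 0 -1.5 0 0 0;4 0 0 0 0 0 0;4 0 0 0 0 0 0'; python3 -m jog '4 0 0 -.2 0 0 0;1 0 0 0 0 0 0;0 0 0 0 0 0 0;0 0 0 0 0 0 0;0 0 0 0 0 0 0;0 0 0 0 0 0 0'
```

```text
time_s: 35.48
tcp_pos: [0.5555, 0.3332, 0.0497]
tool_rot: [179.9, -0.0, 88.1]
ft_force: [-0.4, -0.5, -0.4]
finger_gap: 0.471
grip_force: 0.0
time_s: 36.22
tcp_pos: [0.5551, 0.3333, 0.0471]
tool_rot: [180.0, -0.0, 88.1]
ft_force: [-0.5, -0.8, 5.7]
finger_gap: 0.111
grip_force: 58.6
```

```bash
python3 -m jog '0 0 0 1 0 0 0;0 0 0 3 0 0 0;0 0 0 4 0 0 0;0 0 0 4 0 0 0;0 0 0 0 0 0 0'; python3 -m jog '0 .6 -4.4 0 0 0 0;0 .6 -4.4 0 0 0 0;0 .6 -4.4 0 0 0 0;0 .7 -4.4 0 0 0 0;0 .7 -4.3 0 0 0 0;0 .6 -4.3 0 0 0 0;0 .6 -4.3 0 0 0 0;0 .6 -4.3 0 0 0 0;0 0 0 0 0 0 0;0 0 0 0 0 0 0'
```

```text
time_s: 36.85
tcp_pos: [0.5563, 0.3337, 0.1701]
tool_rot: [179.8, -0.2, 88.1]
ft_force: [0.2, 0.6, -3.7]
finger_gap: 0.111
grip_force: 58.9
time_s: 38.1
tcp_pos: [0.6044, -0.0145, 0.1659]
tool_rot: [-179.9, -0.0, 88.1]
ft_force: [-0.6, 0.7, -2.9]
finger_gap: 0.111
grip_force: 58.9
```

```bash
python3 -m jog '0 .1 0 -2 0 0 0;0 0 0 -1.7 0 0 0;0 0 0 0 0 0 0;0 0 0 0 0 0 0'
python3 - <<'E'
from h import *
f=grab('side');cv2.imwrite('pics/s4c.png',cv2.resize(f['image'][160:260,290:400],None,fx=6,fy=6,interpolation=cv2.INTER_CUBIC))
E
```

```text
time_s: 38.6
tcp_pos: [0.6059, -0.0149, 0.1295]
tool_rot: [-180.0, 0.0, 88.1]
ft_force: [0.1, -0.0, -3.3]
finger_gap: 0.111
grip_force: 58.8
```

View pics/s4c.png

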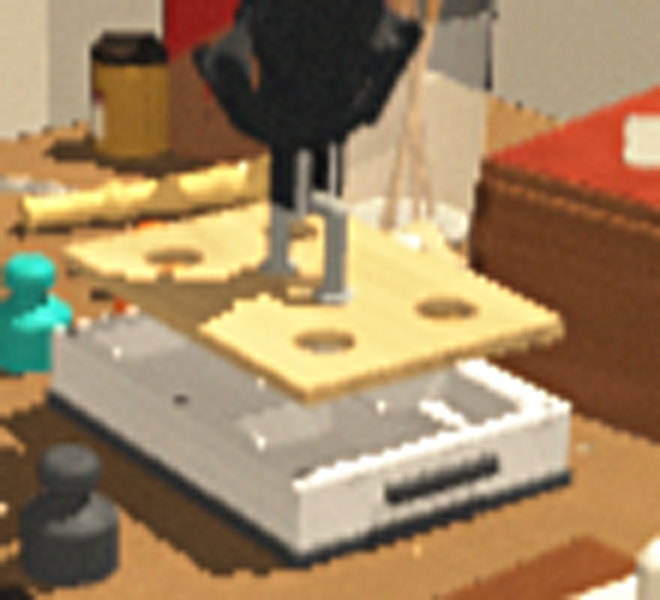

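The cover hangs level and square above the mould. Now down slowly, watching the force.

```bash
python3 -m jog '0 0 0 -.8 0 0 0;0 0 0 -.4 0 0 0;0 0 0 0 0 0 0'; python3 -m jog '0 0 0 -.8 0 0 0;0 0 0 -.8 0 0 0;0 0 0 0 0 0 0;0 0 0 0 0 0 0'
```

```text
time_s: 39.02
tcp_pos: [0.6057, -0.0149, 0.1172]
tool_rot: [-180.0, 0.0, 88.1]
ft_force: [0.4, -0.4, -3.4]
finger_gap: 0.112
grip_force: 59.0
time_s: 39.52
tcp_pos: [0.606, -0.015, 0.1016]
tool_rot: [-180.0, 0.0, 88.1]
ft_force: [-0.8, 0.1, -3.2]
finger_gap: 0.115
grip_force: 58.8
```

```bash
python3 -m jog '0 0 0 -.6 0 0 0;0 0 0 -.25 0 0 0;0 0 0 0 0 0 0'; python3 -m jog '0 0 0 -.15 0 0 0;0 0 0 0 0 0 0'; python3 -m jog '0 0 0 -.1 0 0 0;0 0 0 0 0 0 0'
```

```text
time_s: 39.9
tcp_pos: [0.6058, -0.0149, 0.0928]
tool_rot: [-180.0, 0.0, 88.1]
ft_force: [-0.5, -0.2, -2.9]
finger_gap: 0.114
grip_force: 58.9
time_s: 40.15
tcp_pos: [0.6059, -0.0149, 0.0916]
tool_rot: [-180.0, -0.0, 88.1]
ft_force: [0.3, -0.1, -3.8]
finger_gap: 0.111
grip_force: 58.9
time_s: 40.4
tcp_pos: [0.606, -0.0149, 0.0911]
tool_rot: [180.0, -0.0, 88.1]
ft_force: [-3.2, 0.9, 5.9]
finger_gap: 0.111
grip_force: 60.0
```

```bash
python3 -m jog '4 0 0 0 0 0 0;4 0 0 0 0 0 0;4 0 0 0 0 0 0;4 0 0 1 0 0 0;4 0 0 3 0 0 0;4 0 0 4 0 0 0;4 0 0 4 0 0 0;4 -2 5 0 0 0 0;4 -3 5 0 0 0 0;4 0 0 0 0 0 0';python3 -m jog '4 0 5 0 0 0 0;4 0 5 0 0 0 0;4 0 5 0 0 0 0;4 0 5 0 0 0 0;4 0 0 0 0 0 0'
python3 - <<'E'
from h import *
f=grab('top','t5.png');im=f['image'];g=grab('side','s5.png')['image']
a=cv2.resize(im[130:215,275:380],(525,425),interpolation=cv2.INTER_CUBIC)
b=cv2.resize(im[240:290,190:260],(275,196),interpolation=cv2.INTER_CUBIC)
c=cv2.resize(g[175:255,290:390],(275,220),interpolation=cv2.INTER_CUBIC)
o=np.zeros((425,800,3),np.uint8);o[:,:525]=a;o[:196,525:]=b;o[200:420,525:]=c
cv2.imwrite('pics/t5c.png',o)
E
```

```text
time_s: 41.65
tcp_pos: [0.5542, 0.0896, 0.2111]
tool_rot: [-180.0, -0.1, 88.5]
ft_force: [0.6, 0.3, 1.0]
finger_gap: 0.468
grip_force: 0.0
time_s: 42.28
tcp_pos: [0.5554, 0.2891, 0.2106]
tool_rot: [-180.0, -0.0, 88.4]
ft_force: [0.9, -0.6, -0.4]
finger_gap: 0.469
grip_force: 0.0
```

View pics/t5c.png

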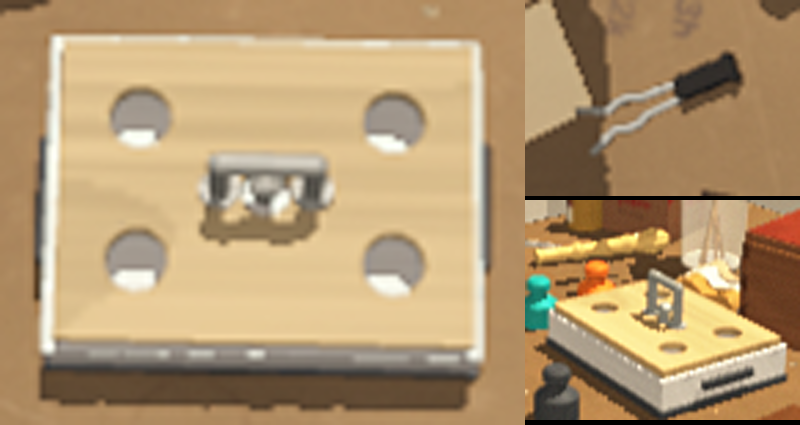

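The cover is home with even white margins all round, and the clip lies as before. I fit its black grip by image code.

Run:
```python
from h import *
f=grab('top')
for n in('top0.png','t5.png'):
    im=cv2.imread('pics/'+n)
    sub=cv2.resize(im[240:290,190:260],None,fx=6,fy=6,interpolation=cv2.INTER_CUBIC)
    m=(sub.max(2)<62).astype(np.uint8)
    k,l,st,ce=cv2.connectedComponentsWithStats(m)
    j=1+min(range(k-1),key=lambda i:np.hypot(*(ce[i+1]-[280,118]))+ (1e3 if st[i+1,4]<500 else 0))
    pts=np.argwhere(l==j)[:,::-1].astype(np.float32)
    r=cv2.minAreaRect(pts);bx=cv2.boxPoints(r)
    w=np.array([ray(f,(190+(p[0]+.5)/6-.5,240+(p[1]+.5)/6-.5),.02) for p in bx])
    e=w[1]-w[0],w[2]-w[1];e=max(e,key=np.linalg.norm)
    print(n,st[j],w.mean(0),[np.linalg.norm(w[i]-w[i+1]).round(4) for i in(0,1)],np.degrees(np.arctan2(e[1],e[0]))%180)
    # legs: bright
    g=sub.min(2);L=(g>120)
    # mid of legs per distance ahead along the axis
```

```text
top0.png [ 230   83   99   71 3674] [0.37615863 0.22239669 0.02      ] [np.float64(0.0424), np.float64(0.02)] 107.8861534536709
t5.png [ 230   84   99   69 3553] [0.37615892 0.22239429 0.02      ] [np.float64(0.0422), np.float64(0.0197)] 107.88562771292212
```

```bash
python3 -m jog '4 -3.6 -1.3 0 0 0 .082;4 -3.6 -1.3 0 0 0 .082;4 -3.6 -1.3 0 0 0 .082;4 -3.6 -1.3 0 0 0 .082;4 -3.6 -1.3 0 0 0 .08;4 0 0 -4 0 0 0;4 0 0 -4 0 0 0;4 0 0 -4 0 0 0;4 0 0 0 0 0 0;4 0 0 0 0 0 0'
```

```text
time_s: 43.68
tcp_pos: [0.3767, 0.2197, 0.0919]
tool_rot: [180.0, -0.0, 111.4]
ft_force: [-0.3, 0.1, 1.4]
finger_gap: 0.47
grip_force: 0.0
```

```bash
python3 -m jog '4 -.1 .35 -3 0 0 0;4 0 0 -3 0 0 0;4 0 0 -1.5 0 0 0;4 0 0 -.6 0 0 0;4 0 0 0 0 0 0;4 0 0 0 0 0 0'
python3 - <<'E'
from h import *
s=arm.get_state();print(s['tcp_pos'],s['joint_pos'].round(1))
f=grab('side');p=pix(f,[.376,.222,.01])[0].astype(int);print(p)
cv2.imwrite('pics/s6c.png',cv2.resize(f['image'][p[1]-30:p[1]+30,p[0]-40:p[0]+40],None,fx=8,fy=8,interpolation=cv2.INTER_CUBIC))
E
```

```text
time_s: 44.42
tcp_pos: [0.3753, 0.224, 0.0104]
tool_rot: [179.9, -0.0, 111.5]
ft_force: [0.4, 0.0, 0.3]
finger_gap: 0.47
grip_force: 0.0
[0.37534245 0.2239698  0.010394  ] [-58.5  24.9  22.7 132.2 -21.7  26.2   3.5]
[239 221]
```

View pics/s6c.png

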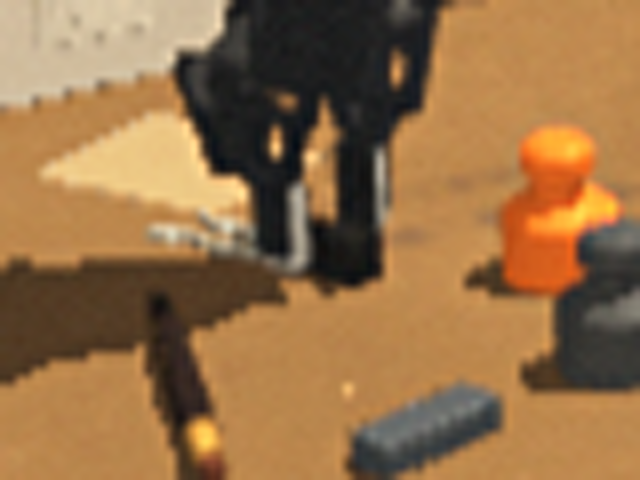

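The clip's grip sits between the fingers at crop (320,250), legs to the left.

```bash
python3 -m jog '4 0 0 -.6 0 0 0;4 0 0 0 0 0 0;4 0 0 0 0 0 0'; python3 -m jog '1 0 0 0 0 0 0;0 0 0 0 0 0 0;0 0 0 0 0 0 0;0 0 0 0 0 0 0;0 0 0 0 0 0 0'; python3 -c "
from h import *
s=arm.get_state();print(s['tcp_pos'],s['tool_rot'])"
```

```text
time_s: 44.85
tcp_pos: [0.3749, 0.2235, 0.0035]
tool_rot: [-180.0, 0.0, 111.5]
ft_force: [-0.4, -0.3, -0.0]
finger_gap: 0.47
grip_force: 0.0
time_s: 45.48
tcp_pos: [0.375, 0.2236, 0.0038]
tool_rot: [180.0, -0.0, 111.5]
ft_force: [-2.8, 0.2, 8.0]
finger_gap: 0.171
grip_force: 58.6
[0.37497139 0.22362991 0.00383304] [ 1.79996311e+02 -1.41198275e-02  1.11472165e+02]
```

```bash
python3 -m jog '0 0 0 1 0 0 0;0 0 0 3 0 0 0;0 0 0 4 0 0 0;0 0 0 4 0 0 0;0 0 0 3 0 0 0;0 0 0 0 0 0 0'; python3 -m jog '0 1.1 -2 0 0 0 -.165;0 1.1 -2 0 0 0 -.165;0 1.1 -2 0 0 0 -.165;0 1.1 -2 0 0 0 -.165;0 1.1 -2 0 0 0 -.165;0 1.1 -2 0 0 0 -.165;0 1.1 -2 0 0 0 -.165;0 1.1 -2 0 0 0 -.165;0 1.1 -2 0 0 0 -.165;0 1.1 -2 0 0 0 -.165'; python3 -m jog '0 1 -1.8 0 0 0 -.165;0 1 -1.8 0 0 0 -.165;0 0 0 0 0 0 0;0 0 0 0 0 0 0';python3 -c "
from h import *
s=arm.get_state();print(s['tcp_pos'],s['tool_rot'],s['joint_pos'].round(1))"
```

```text
time_s: 46.22
tcp_pos: [0.3757, 0.2244, 0.1558]
tool_rot: [179.8, -0.2, 111.5]
ft_force: [-0.2, -0.5, -1.5]
finger_gap: 0.17
grip_force: 58.9
time_s: 47.48
tcp_pos: [0.4847, 0.0228, 0.1531]
tool_rot: [180.0, 0.0, 16.6]
ft_force: [-0.2, 0.3, -1.1]
finger_gap: 0.168
grip_force: 58.8
time_s: 47.98
tcp_pos: [0.5043, -0.0121, 0.1531]
tool_rot: [180.0, 0.1, -1.8]
ft_force: [0.3, 0.1, -1.4]
finger_gap: 0.171
grip_force: 58.8
[ 0.5042955  -0.01211686  0.15309523] [ 1.79979270e+02  5.95479441e-02 -1.83193497e+00] [-53.8  23.1  59.8 120.3 -26.   50.6 -70.8]
```

```bash
python3 -m jog '0 -.3 -.06 -4 0 0 0;0 0 0 -3 0 0 0;0 0 0 -1.3 0 0 0;0 0 0 -.5 0 0 0;0 0 0 0 0 0 0;0 0 0 0 0 0 0'
python3 - <<'E'
from h import *
s=arm.get_state();print(s['tcp_pos'],s['tool_rot'])
f=grab('top','t7.png');g=grab('side','s7.png')
p=pix(f,[.58,-.015,.055])[0].astype(int);q=pix(g,[.58,-.015,.06])[0].astype(int);print(p,q)
a=cv2.resize(f['image'][p[1]-28:p[1]+22,p[0]-40:p[0]+40],(800,500),interpolation=cv2.INTER_CUBIC)[:,200:600]
b=cv2.resize(g['image'][q[1]-25:q[1]+25,q[0]-20:q[0]+20],(400,500),interpolation=cv2.INTER_CUBIC)
cv2.imwrite('pics/t7c.png',np.hstack([a,b]))
E
```

```text
time_s: 48.72
tcp_pos: [0.5024, -0.0128, 0.0663]
tool_rot: [-180.0, -0.1, -1.9]
ft_force: [-0.0, 0.5, -1.7]
finger_gap: 0.175
grip_force: 58.9
[ 0.50238043 -0.01279693  0.06633675] [-1.79971493e+02 -6.45944675e-02 -1.94354126e+00]
[327 176] [332 217]
```

View pics/t7c.png

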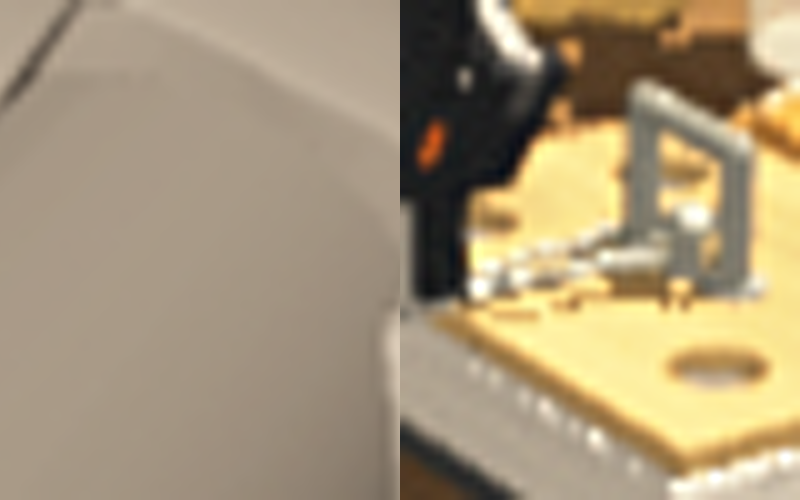

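The arm hides the clip from the top. The side view shows the clip's legs level just over the cover, tips short of the bridge and aimed between its posts. I lower it, then feed in small steps, watching force.

```bash
python3 -m jog '0 0 0 -.4 0 0 0;0 0 0 -.25 0 0 0;0 0 0 0 0 0 0;0 0 0 0 0 0 0'
python3 - <<'E'
from h import *
g=imaging.grab_frame('side');s=arm.get_state();T=s['tcp_pos'];y=np.radians(-1.9);d=np.array([np.cos(y),np.sin(y),0]);n=np.array([-d[1],d[0],0])
print(s['tcp_pos'],s['tool_rot'],s['ft_force'])
for dz,c in((.0625+.003,np.array([.5024,-.0128,0])),):
  for l in(14.5,-14.5): print('tip',pix(g,c+d*.083+n*l/1000+[0,0,dz]))
bar=np.array([.605,-.016,0])
for l in(30,-30): print('bar end',pix(g,bar+n*l/1000+[0,0,.1]))
f=imaging.grab_frame('top');im=cv2.imread('pics/t5.png')
print(ray(f,(275+(268.5+.5)/5-.5,130+161/5-.5),.106))
E
```

```text
time_s: 49.32
tcp_pos: [0.5019, -0.013, 0.0591]
tool_rot: [180.0, 0.0, -2.0]
ft_force: [-0.6, 0.1, -1.2]
finger_gap: 0.169
grip_force: 58.9
[ 0.50191183 -0.01303415  0.05911177] [ 1.79998319e+02  3.10031904e-04 -1.96859198e+00] [ 0.08561682 -0.22585058 -0.36543645]
tip [[331.41646741 213.79702526]]
tip [[336.90535599 216.88324369]]
bar end [[333.8493335 200.7350668]]
bar end [[345.40717518 206.74679297]]
[ 0.60560215 -0.01653371  0.106     ]
```

```bash
python3 -m jog '0 .5 -.016 -.05 0 0 0;0 .5 -.016 0 0 0 0;0 0 0 0 0 0 0'; python3 -m jog '0 .25 -.008 0 0 0 0;0 0 0 0 0 0 0';python3 -m jog '0 .25 -.008 0 0 0 0;0 0 0 0 0 0 0';python3 -m jog '0 .25 -.008 0 0 0 0;0 0 0 0 0 0 0'
```

```text
time_s: 49.8
tcp_pos: [0.5124, -0.0134, 0.0586]
tool_rot: [180.0, -0.0, -2.0]
ft_force: [-0.3, -1.3, -1.1]
finger_gap: 0.174
grip_force: 58.9
time_s: 50.05
tcp_pos: [0.5145, -0.0134, 0.0586]
tool_rot: [180.0, -0.0, -2.0]
ft_force: [0.3, 0.8, -0.7]
finger_gap: 0.17
grip_force: 58.9
time_s: 50.3
tcp_pos: [0.5171, -0.0134, 0.0586]
tool_rot: [-180.0, -0.0, -2.0]
ft_force: [-0.2, -0.2, -0.4]
finger_gap: 0.172
grip_force: 58.9
time_s: 50.55
tcp_pos: [0.5196, -0.0135, 0.0586]
tool_rot: [180.0, -0.0, -2.0]
ft_force: [-0.1, -0.7, -1.7]
finger_gap: 0.17
grip_force: 58.9
```

```bash
for i in 1; do python3 -m jog '0 .3 -.01 0 0 0 0;0 0 0 0 0 0 0'; python3 -m jog '0 .3 -.01 0 0 0 0;0 0 0 0 0 0 0'; python3 -m jog '0 .3 -.01 0 0 0 0;0 0 0 0 0 0 0'; done
```

```text
time_s: 50.8
tcp_pos: [0.5227, -0.0137, 0.0586]
tool_rot: [180.0, -0.0, -2.0]
ft_force: [-0.1, 0.4, -1.5]
finger_gap: 0.17
grip_force: 58.9
time_s: 51.05
tcp_pos: [0.5257, -0.0137, 0.0586]
tool_rot: [180.0, -0.0, -2.0]
ft_force: [-0.4, -0.2, -0.7]
finger_gap: 0.174
grip_force: 58.9
time_s: 51.3
tcp_pos: [0.5287, -0.0138, 0.0586]
tool_rot: [180.0, -0.0, -2.0]
ft_force: [0.6, -0.6, -1.2]
finger_gap: 0.165
grip_force: 58.9
```

```bash
python3 -m jog '0 .3 -.01 0 0 0 0;0 0 0 0 0 0 0'; python3 -m jog '0 .3 -.01 0 0 0 0;0 0 0 0 0 0 0'; python3 -m jog '0 .2 -.007 0 0 0 0;0 0 0 0 0 0 0'; python3 -m jog '0 .2 -.007 0 0 0 0;0 0 0 0 0 0 0'
```

```text
time_s: 51.55
tcp_pos: [0.5316, -0.0139, 0.0586]
tool_rot: [180.0, -0.0, -2.0]
ft_force: [0.4, 0.5, -0.1]
finger_gap: 0.172
grip_force: 58.9
time_s: 51.8
tcp_pos: [0.5346, -0.0141, 0.0586]
tool_rot: [180.0, -0.0, -2.0]
ft_force: [-0.2, -0.0, -0.7]
finger_gap: 0.171
grip_force: 58.8
time_s: 52.05
tcp_pos: [0.5364, -0.0141, 0.0585]
tool_rot: [180.0, 0.0, -2.0]
ft_force: [-0.6, -0.4, -1.5]
finger_gap: 0.171
grip_force: 58.8
time_s: 52.3
tcp_pos: [0.5387, -0.0142, 0.0586]
tool_rot: [180.0, -0.0, -2.0]
ft_force: [-1.0, -0.7, 0.5]
finger_gap: 0.172
grip_force: 58.9
```

```bash
python3 -m jog '0 .2 -.007 0 0 0 0;0 0 0 0 0 0 0'; python3 -m jog '0 .2 -.007 0 0 0 0;0 0 0 0 0 0 0'; python3 -m jog '0 .2 -.007 0 0 0 0;0 0 0 0 0 0 0'; python3 -m jog '0 .2 -.007 0 0 0 0;0 0 0 0 0 0 0'
```

```text
time_s: 52.55
tcp_pos: [0.5411, -0.0143, 0.0588]
tool_rot: [180.0, -0.1, -2.0]
ft_force: [0.5, -0.6, -1.1]
finger_gap: 0.169
grip_force: 58.9
time_s: 52.8
tcp_pos: [0.543, -0.0144, 0.0587]
tool_rot: [180.0, -0.1, -2.0]
ft_force: [1.8, -0.5, -1.5]
finger_gap: 0.171
grip_force: 58.8
time_s: 53.05
tcp_pos: [0.5447, -0.0144, 0.0586]
tool_rot: [180.0, -0.0, -2.0]
ft_force: [1.7, -1.4, -1.7]
finger_gap: 0.171
grip_force: 58.8
time_s: 53.3
tcp_pos: [0.5465, -0.0144, 0.0586]
tool_rot: [-180.0, -0.0, -2.0]
ft_force: [-0.4, -0.7, -1.5]
finger_gap: 0.17
grip_force: 58.8
```

```bash
python3 -m jog '0 .15 -.005 0 0 0 0;0 0 0 0 0 0 0'; python3 -m jog '0 .15 -.005 0 0 0 0;0 0 0 0 0 0 0'; python3 -c "
from h import *
g=grab('side','s8.png');p=pix(g,[.585,-.015,.06])[0].astype(int)
cv2.imwrite('pics/s8c.png',cv2.resize(g['image'][p[1]-25:p[1]+20,p[0]-35:p[0]+25],None,fx=12,fy=12,interpolation=cv2.INTER_CUBIC))"
```

```text
time_s: 53.55
tcp_pos: [0.548, -0.0144, 0.0586]
tool_rot: [-180.0, -0.0, -2.0]
ft_force: [0.1, -0.6, 0.1]
finger_gap: 0.17
grip_force: 58.8
time_s: 53.8
tcp_pos: [0.5495, -0.0146, 0.0586]
tool_rot: [-180.0, -0.0, -2.0]
ft_force: [0.4, -0.5, -1.4]
finger_gap: 0.169
grip_force: 58.8
```

The feed met little resistance, so I test the snap by drawing back gently.

```bash
python3 -m jog '0 -.3 .01 0 0 0 0;0 -.2 .007 0 0 0 0;0 0 0 0 0 0 0'; python3 -m jog '0 -.1 .003 0 0 0 0;0 0 0 0 0 0 0';python3 -m jog '0 -.1 .003 0 0 0 0;0 0 0 0 0 0 0'; python3 -m jog '0 -.1 .003 0 0 0 0;0 0 0 0 0 0 0'
```

```text
time_s: 54.22
tcp_pos: [0.5442, -0.0144, 0.0587]
tool_rot: [-180.0, 0.0, -2.0]
ft_force: [-0.6, -1.1, -0.6]
finger_gap: 0.173
grip_force: 58.9
time_s: 54.48
tcp_pos: [0.5436, -0.0144, 0.0587]
tool_rot: [-180.0, -0.0, -2.0]
ft_force: [1.5, -0.2, 0.2]
finger_gap: 0.166
grip_force: 58.9
time_s: 54.72
tcp_pos: [0.5424, -0.0143, 0.0586]
tool_rot: [-180.0, 0.0, -2.0]
ft_force: [1.1, 0.2, -1.1]
finger_gap: 0.171
grip_force: 58.8
time_s: 54.98
tcp_pos: [0.5412, -0.0143, 0.0586]
tool_rot: [-180.0, 0.0, -2.0]
ft_force: [0.5, -1.0, -0.9]
finger_gap: 0.169
grip_force: 58.9
```

```bash
python3 -m jog '0 .4 -.014 0 0 0 0;0 .4 -.014 0 0 0 0;0 0 0 0 0 0 0' | sed -n '2p;4p'; for i in 1; do python3 -m jog '0 .15 -.005 0 0 0 0;0 0 0 0 0 0 0'| sed -n '2p;4p'; python3 -m jog '0 .15 -.005 0 0 0 0;0 0 0 0 0 0 0'| sed -n '2p;4p'; python3 -m jog '0 .15 -.005 0 0 0 0;0 0 0 0 0 0 0'| sed -n '2p;4p'; python3 -m jog '0 .15 -.005 0 0 0 0;0 0 0 0 0 0 0'| sed -n '2p;4p'; done
```

```text
tcp_pos: [0.5497, -0.0145, 0.0585]
ft_force: [0.8, -0.3, -0.0]
tcp_pos: [0.551, -0.0146, 0.0586]
ft_force: [0.4, -0.1, -1.3]
tcp_pos: [0.5525, -0.0147, 0.0586]
ft_force: [0.2, 0.2, -0.4]
tcp_pos: [0.554, -0.0147, 0.0586]
ft_force: [-0.1, 0.1, -0.5]
tcp_pos: [0.5555, -0.0148, 0.0586]
ft_force: [0.9, -1.3, -1.1]
```

```bash
python3 -c "
from h import *
g=grab('side','s9.png')['image'];p=(332,217)
a=cv2.resize(g[192:232,312:362],(800,640),interpolation=cv2.INTER_CUBIC)[:600]
cv2.imwrite('pics/s9c.png',a)"
```

```text
(no output)
```

View pics/s9c.png

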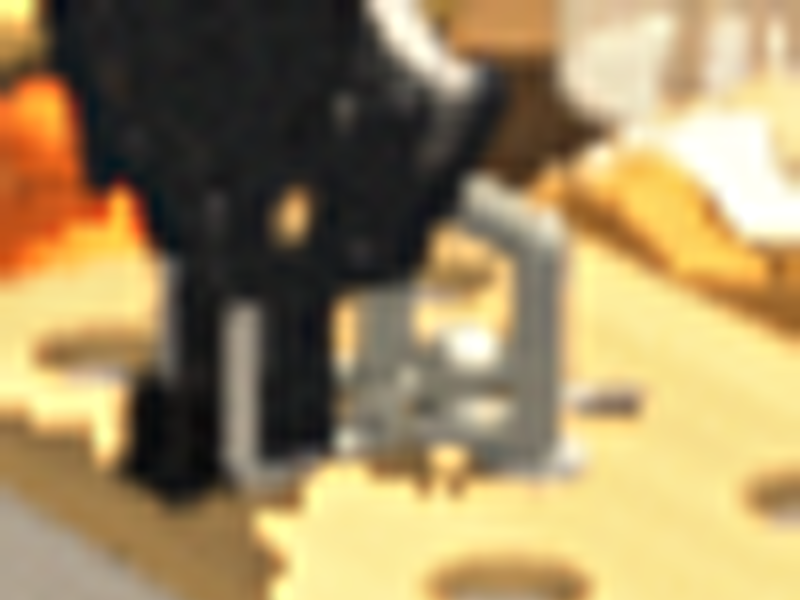

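The legs pass between the posts; one tip shows behind the near post at crop (640,400). I work out the clip's true place from it.

Run:
```python
from h import *
g=imaging.grab_frame('side')
C=lambda u,v:(312+(u+.5)/16-.5,192+(v+.5)/16-.5)
print('tip',ray(g,C(640,402),.058),'tail bottom',ray(g,C(178,495),.055))
print('bar ends',[ray(g,C(*p),.106) for p in((470,180),(560,215))], 'stud head top',ray(g,C(468,330),.072))
print('near post base',ray(g,C(535,465),.054))
y=np.radians(-2);d=np.array([np.cos(y),np.sin(y),0]);n=np.array([-d[1],d[0],0]);c=np.array([.6045,-.0162,0])
for nm,P in(('bar+',c+n*.03+[0,0,.106]),('bar-',c-n*.03+[0,0,.106]),('post- base',c-n*.024+[0,0,.054]),('head',c+[0,0,.072])): print(nm,(pix(g,P)[0]-[312,192])*16+8)
for t in(.075,.08,.085,.09): print(t,[((pix(g,np.array([.5555,-.0148,.058])+d*t+n*l)[0]-[312,192])*16+8).round() for l in(-.0145,.0145)])
```

```text
tip [ 0.63469557 -0.04060326  0.058     ] tail bottom [ 0.53780191 -0.02046218  0.055     ]
bar ends [array([ 0.60360718, -0.02427079,  0.106     ]), array([ 0.6063619 , -0.04816121,  0.106     ])] stud head top [ 0.60840816 -0.01923244  0.072     ]
near post base [ 0.60432623 -0.04588061  0.054     ]
bar+ [357.14346948 119.96006632]
bar- [541.96186105 215.49861007]
post- base [514.19592964 456.49925782]
head [443.02394623 329.89717644]
0.075 [array([593., 393.]), array([504., 345.])]
0.08 [array([614., 388.]), array([524., 340.])]
0.085 [array([634., 383.]), array([545., 335.])]
0.09 [array([654., 377.]), array([565., 330.])]
```

```bash
q(){ sed -n '2p;4p' | tr '\n' ' '; echo; }
python3 -m jog '0 -.4 .014 0 0 0 0;0 -.5 .017 0 0 0 0;0 0 0 0 0 0 0;0 0 0 0 0 0 0'|q
python3 -m jog '0 -.1 .003 0 0 0 0;0 0 0 0 0 0 0;0 0 0 0 0 0 0'|q
python3 -m jog '0 -.1 .003 0 0 0 0;0 0 0 0 0 0 0;0 0 0 0 0 0 0'|q
python3 -m jog '0 -.1 .003 0 0 0 0;0 0 0 0 0 0 0;0 0 0 0 0 0 0'|q
python3 -m jog '0 -.1 .003 0 0 0 0;0 0 0 0 0 0 0;0 0 0 0 0 0 0'|q
python3 -m jog '0 -.1 .003 0 0 0 0;0 0 0 0 0 0 0;0 0 0 0 0 0 0'|q
python3 -m jog '0 -.1 .003 0 0 0 0;0 0 0 0 0 0 0;0 0 0 0 0 0 0'|q
python3 -m jog '0 -.1 .003 0 0 0 0;0 0 0 0 0 0 0;0 0 0 0 0 0 0'|q
python3 -m jog '0 -.1 .003 0 0 0 0;0 0 0 0 0 0 0;0 0 0 0 0 0 0'|q
python3 -m jog '0 -.1 .003 0 0 0 0;0 0 0 0 0 0 0;0 0 0 0 0 0 0'|q
python3 -m jog '0 -.1 .003 0 0 0 0;0 0 0 0 0 0 0;0 0 0 0 0 0 0'|q
python3 -m jog '0 -.1 .003 0 0 0 0;0 0 0 0 0 0 0;0 0 0 0 0 0 0'|q
python3 -m jog '0 -.1 .003 0 0 0 0;0 0 0 0 0 0 0;0 0 0 0 0 0 0'|q
```

```text
tcp_pos: [0.5464, -0.0144, 0.0587] ft_force: [1.0, -0.2, -0.7] 
tcp_pos: [0.5455, -0.0144, 0.0586] ft_force: [-0.2, -0.0, -0.4] 
tcp_pos: [0.5445, -0.0144, 0.0586] ft_force: [0.8, -0.6, 0.0] 
tcp_pos: [0.5435, -0.0144, 0.0586] ft_force: [2.3, -0.8, 0.7] 
tcp_pos: [0.5422, -0.0143, 0.0585] ft_force: [2.1, -0.7, -0.6] 
tcp_pos: [0.5411, -0.0143, 0.0585] ft_force: [0.6, -0.0, -0.7] 
tcp_pos: [0.5402, -0.0143, 0.0586] ft_force: [1.4, -0.8, 0.7] 
tcp_pos: [0.5392, -0.0142, 0.0586] ft_force: [0.2, 0.0, 1.0] 
tcp_pos: [0.538, -0.0142, 0.0585] ft_force: [-1.1, -0.8, 0.6] 
tcp_pos: [0.5371, -0.0142, 0.0585] ft_force: [-1.3, -0.0, -0.2] 
tcp_pos: [0.5362, -0.0141, 0.0586] ft_force: [-1.3, -1.0, -1.2] 
tcp_pos: [0.5354, -0.0141, 0.0586] ft_force: [-0.6, -0.3, -0.4] 
tcp_pos: [0.5344, -0.0141, 0.0586] ft_force: [1.2, -0.9, -0.0]
```

A clear spring profile: the force changes sign at TCP x ≈ 0.5395, the throat passing the shank. Home is 11.5 mm on, at x ≈ 0.551.

```bash
python3 -m jog '0 .4 -.014 0 0 0 0;0 .4 -.014 0 0 0 0;0 .4 -.014 0 0 0 0;0 .46 -.016 0 0 0 0;0 0 0 0 0 0 0;0 0 0 -.05 0 0 0;0 0 0 0 0 0 0'; python3 -m jog '2.5 0 0 0 0 0 0;2.5 0 0 0 0 0 0;2.5 0 0 0 0 0 0;3 0 0 0 0 0 0;3 0 0 .5 0 0 0;3 0 0 2 0 0 0;3 0 0 4 0 0 0;3 0 0 4 0 0 0;3 0 0 4 0 0 0'; python3 -m jog '3 -1 5 0 0 0 0;3 -1 5 0 0 0 0;3 0 5 0 0 0 0;3 0 5 0 0 0 0;3 0 5 0 0 0 0;3 0 5 0 0 0 0;3 0 0 0 0 0 0'
python3 - <<'E'
from h import *
f=grab('top','t10.png')
im=f['image'];a=cv2.imread('pics/t5.png')
sub=cv2.resize(im[130:220,275:380],None,fx=6,fy=6,interpolation=cv2.INTER_CUBIC)
m=(sub.max(2)<62).astype(np.uint8)
k,l,st,ce=cv2.connectedComponentsWithStats(m)
C=lambda p:(275+(p[0]+.5)/6-.5,130+(p[1]+.5)/6-.5)
for i in range(1,k):
    if st[i,4]<800: continue
    r=cv2.minAreaRect(np.argwhere(l==i)[:,::-1].astype(np.float32));w=np.array([ray(f,C(p),.074) for p in cv2.boxPoints(r)])
    print(st[i],w.mean(0).round(4),w.round(4)[:,:2].tolist())
# bright leg tips beyond the bar
d=cv2.absdiff(im,a).max(2)[130:220,275:380];ys,xs=np.where(d>45)
print('changed rows',ys.min()+130,ys.max()+130,'cols',xs.min()+275,xs.max()+275)
for r in range(d.shape[0]):
    c=np.where(d[r,40:70]>30)[0]
    if len(c): print(r+130,(c+315).tolist())
for t in(56.5,-28.5): print(pix(f,[.6045-t/1000*.9994,-.0162+t/1000*.034,.058 if t<0 else .076]))
E
```

```text
time_s: 62.32
tcp_pos: [0.5509, -0.0147, 0.058]
tool_rot: [-180.0, 0.0, -2.0]
ft_force: [-0.1, -0.5, -0.4]
finger_gap: 0.174
grip_force: 58.9
time_s: 63.45
tcp_pos: [0.5509, -0.0151, 0.2056]
tool_rot: [-180.0, -0.0, -2.0]
ft_force: [0.3, -0.6, -0.4]
finger_gap: 0.351
grip_force: 0.0
time_s: 64.32
tcp_pos: [0.5303, 0.2894, 0.2038]
tool_rot: [-180.0, -0.0, -1.6]
ft_force: [-0.5, -0.7, 0.5]
finger_gap: 0.348
grip_force: 0.0
[ 295  305   39   97 2891] [ 0.5457 -0.0126  0.074 ] [[0.5663, -0.0051], [0.5661, -0.021], [0.5251, -0.0201], [0.5253, -0.0044]]
changed rows 158 213 cols 321 334
157 [322, 323, 333]
158 [322, 323, 332, 333, 334]
159 [322, 323, 324, 332, 333]
160 [322, 333]
165 [324]
166 [331, 332]
167 [323, 324, 332]
168 [323, 324, 325, 330, 331, 332]
169 [323, 324, 325, 329, 330, 331, 332]
170 [323, 324, 325, 329, 330, 331, 332]
171 [329, 330, 331]
172 [324, 329, 330, 331]
173 [324, 325, 329, 330]
174 [329, 330]
176 [325, 329]
177 [325, 326, 329, 330]
178 [325, 326, 329, 330]
179 [325, 326, 329]
180 [325, 326, 327, 328, 329, 330]
181 [324, 325, 326, 327, 328, 329, 330]
182 [324, 32
[... 207 characters left out ...]
 327, 328, 329, 330]
188 [324, 325, 326, 327, 328, 329, 330]
189 [324, 325, 326, 327, 328, 329, 330]
190 [324, 325, 326, 327, 328, 329, 330]
191 [324, 325, 326, 327, 328, 329, 330]
192 [324, 325, 326, 327, 328, 329, 330]
193 [324, 325, 326, 327, 328, 329, 330]
194 [323, 324, 325, 326, 327, 328, 329, 330, 331]
195 [323, 324, 325, 326, 327, 328, 329, 330, 331]
196 [324, 325, 326, 327, 328, 329, 330, 331]
197 [323, 324, 325, 326, 327, 328, 329, 330]
198 [323, 324, 325, 326, 327, 328, 329, 330]
200 [324, 325, 326, 327]
201 [325, 326, 327]
211 [321, 322, 323, 324]
212 [321, 322, 323, 324, 325, 326, 327]
213 [321, 322, 324, 325, 326, 327]
[[327.57160249 187.28778449]]
[[327.90993619 156.68882236]]
```

Run:
```python
from h import *
a=cv2.imread('pics/t5.png');b=cv2.imread('pics/t10.png')
for n,(r0,r1,c0,c1) in {'board':(145,265,385,485),'weights':(220,255,275,365),'cover':(130,215,275,380)}.items():
    d=cv2.absdiff(a,b)[r0:r1,c0:c1].max(2)>40; print(n,int(d.sum()))
print(arm.job_done())
```

```text
board 0
weights 451
cover 205
the job is handed in; nothing more can be done
None
```

The job is handed in: both weights are on the bench, both blocks stand on the board sprue up, the cover is back home and square, and the clip is on the stud. The force on it reversed as the throat passed the shank, though it stayed near 2 N rather than the 10 to 15 N given. The last picture changed around the two weights (possibly the arm's shadow), and I did not look into that before handing in.

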